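Set the bench press: bottom the screw, then back it off a quarter turn

TASK

Using its bar handle, turn the screw of the small bench press clockwise (seen from above) until you feel it bottom, snug but not forced, then back it off a quarter turn, judged from where it bottomed, and let go. Leave the drag pointer under the bar to be moved by the screw alone, and leave the things around the press and the wooden letter on its bed where they are.

Things in the scene. Friction and masses are not known exactly. Their poses are not given: they have to be found in the camera images.
- press: Grey bench press fixed to the table: bed plate 160 x 110 x 18 mm, column behind (+x side), head above the bed, 125 mm high without the screw. Origin on the table directly below the screw axis; z up, x from the front of the press to its column. Its place and yaw differ each time.
- head: Round grey boss of the press on the screw axis, radius 34 mm, 85 to 125 mm above the table; origin at its underside. Inside, out of sight, is the shoulder on which the screw bottoms, 60 to 150 degrees clockwise of where the bar first stands; it differs each time and can only be felt.
- screw: Upright steel screw with a level flat-sided T-bar, 100 mm long, 14 wide, 24 high, its middle on the screw axis. Origin on the axis 100 mm above the table, z up, x along the bar to the end with a small dark button on top. Clockwise from above is inward; it sinks 0.8 mm per rad, drags about 0.06 N m as it turns and stays where it is left. Between bar and head: 16 mm shaft, small dog, pointer.
- bar_grip (a point): Middle of the bar, 170 mm above the table (bar from 158 to 182 mm), x to the buttoned end: grip here across the 14 mm width from above. When the screw bottoms, the torque climbs steeply within a few degrees: about 0.16 N m at the bar is bottomed, 0.2 to 0.24 kept up for 0.3 s is snug, 0.32 is overtightened.
- pointer: Thin dark needle on top of the head, turning about the screw axis, 46 mm long, its tab reaching 140 mm above the table. Origin on the axis, x to its point. The screw carries it clockwise once the buttoned end stands over it (same x direction); it stays behind when the screw turns back, so marks the deepest point reached. At first it is between bar and bottom. Not for the robot to touch.
- letter: Wooden printing letter 52 x 32 x 23 mm lying on the bed of the press under the ram; stays there. Origin at the centre of its underside.
- clip: Black bulldog clip 32 x 50 x 12 mm on the table left of the press (+y). Origin at the centre of its underside.
- eraser: Eraser 22 x 50 x 12 mm on the table right of the press (-y). Origin at the centre of its underside.
- loupe: Black standing magnifier, 42 mm across and 43 mm high, on the table behind left of the press. Origin at the centre of its underside.
Things that resemble listed ones, but are neither listed nor needed, are in the scene too. Of the things that look like the press, the middle-sized one is meant.

How it is judged:
On the way:
1. the screw is turned in until it bottoms, snug on its shoulder with more than 5 N (about 0.16 N m at the bar) for 0.2 s (contact force between screw and head above 5 N), for 0.2 s.
At the end, for the whole second after the job is handed in: The bar stands a quarter turn (90 degrees, within 15) back from the pointer, which marks where the screw bottomed; the screw is at rest, off its shoulder (angle between the x axis of screw and the x axis of pointer, either way round above 1.309 rad and contact force between screw and head below 0.5 N and angular speed of screw below 0.05 rad/s); the robot touches nothing.
It fails at once if the screw is overtightened (more than 18 N on its shoulder, about 0.32 N m at the bar) (contact force between screw and head above 18 N).
It fails at once if the robot touches the pointer (contact force between the arm and pointer above 1 N).
It fails at once if the fingers touch the pointer (contact force between the fingers and pointer above 1 N).
It fails at once if a bystander or the letter is moved more than 15 mm (distance of any of letter, clip, eraser, loupe from where it was at the start of the episode above 0.015 m).
It also fails if it takes over 72 s, if anything falls off the work surface, if the arm or the gripper's body presses on something with over 40 N, if the wrist force passes 120 N, or if a joint passes its speed limit or range.

ROBOT

A 6-joint arm with a two-finger parallel gripper is mounted at the origin on the work surface; the furniture and walls round the work are solid. World frame = base frame: x ahead of the robot, y to its left, z up, the work surface at z = 0. Lengths are in m, angles in rad, forces in N, time in s.
With the tool pointing down it reaches from about 0.25 to 0.85 m from the base axis. Payload 12.5 kg.
Tool frame: the origin (TCP) lies at the very end of the fingers, on their centre line; the grasp point (between the pads) lies 19 mm behind it; z points along the fingers, y is the line along which they close (so a half turn about z gives the same grasp; the last joint's range is limited). The gripper opens to 93 mm and grips with 3 to 60 N. Pads are 15 mm wide; open, the fingers measure 128 mm over their backs; the gripper's body (75 mm by 188 mm) begins 65 mm behind the grasp point.
Start: joints at [1.111, 0.351, 1.652, -0, 1.139, -0.085], TCP at [0.201, 0.512, 0.219] pointing down, gripper open.
Joint ranges: [-2.75, 2.75], [-0.79, 2.1], [0.01, 2.65], [-1.57, 4.71], [0.07, 3.14], [-2.87, 2.87]. Speed limits (rad/s): [2.22, 2.22, 2.79, 3.14, 3.14, 3.14].

INTERFACE

Orientations are given as a 3x3 rotation matrix whose columns are the frame's x, y, z axes.
In Python, from cell import r gives the robot as it stands. The module is installed in compiled form; this text tells all that it offers.
- The arm moves only by the tool play_rows, never from a script. Its argument "rows" is a list of rows, each a list of 7 numbers: the shift along the tool's x, y, z in m, then the turn, a rotation vector about the tool's x, y, z in rad, then the closure, from 0 (fully open) to 1 (shut). In form: [[tx, ty, tz, ax, ay, az, claw], ...]. A call has 1 to 10 rows; each row shifts and turns the commanded pose from where the row before left it, along the tool's axes as they then stand; what a row does not reach is not made up. A row lasts 1/8 s, in which the tool goes at most 62.5 mm and 10.7 degrees, less where a joint would pass 70% of its speed; a pose out of reach is approached as far as the arm can. A call with a gripper value outside its range is refused whole. The fingers move at their own pace and stop on an object; "squeeze" is the grip in N (left out, the last holds). Time passes only in rows, so rows that do not move let the fingers close. It gives the time, the measured TCP pose, the force, the opening and the grip force at its end, in the units of the state.
- r.sense(): the state, without advancing time (a new reading comes with each control period).
- r.get_image(name): name is "scene" or "top"; returns the picture (400x640x3 uint8, blue, green, red); there is no depth.
- r.camera_info(name): a dict with "vertical_fov" (degrees; the focal length in pixels is half the picture's height over the tangent of half this angle, whatever the lens; pixels are square), "cx", "cy" (the principal point, pixels), "cam_to_world" (4x4, takes a point from camera to world coordinates). Camera axes: x right, y down, z forward; pixel columns grow to the right and rows downward; lengths in m; the calibration is good to about 2 mm. A picture is of the moment at which its call begins. camera_info takes no time and is no camera call.
- r.close_job(): hands the job in; it is judged then, once.
The state is a dict: "time": time; "qpos": joint angles; "joint_vel": joint speeds; "effort": joint torques, N m; "eef_pos": TCP position; "ee_rot": TCP orientation; "contact_force": force on the tool from outside, world axes, zero at the start; "moment": the same for the moment, N m; "opening": opening from 0.0 (shut) to 1.0 (fully open); "grip_force": force on a finger pad.
Only numpy, scipy, OpenCV 4.12 (cv2) and the standard library are available. Lean on these libraries where they do the work, as an engineer would, in place of code of your own. Each camera call takes 0.05 s, during which the arm holds its last target. There are 200 camera calls.

## Working session

There is one attempt and no reset: what is moved stays moved. The work goes in short steps, Python scripts to look and compute and a tool call to move; the robot and the scene stay as the last step left them, time stands still between calls to the robot, and variables do not carry over. Pictures are saved under pics/ and viewed, at most 10 in all, crops included, and the job is handed in when it is done.

Besides the shell and the picture viewer there is one more tool, called after ">>>" by a JSON object that holds its "op" and its "data". play_rows: Moves the arm, as the interface text tells. Its arguments: {"type":"object","properties":{"rows":{"type":"array"},"squeeze":{"type":"number"}},"required":["rows"]}

```bash
mkdir -p pics; python3 - <<'E'
from cell import r
import cv2,numpy as np
for n in("scene","top"):
    cv2.imwrite(f"pics/{n}0.png",r.get_image(n)); i=r.camera_info(n); print(n,i["vertical_fov"],i["cx"],i["cy"],np.round(i["cam_to_world"],4).tolist())
s=r.sense(); print({k:np.round(v,3).tolist() for k,v in s.items()})
E
```

```text
scene 57.18947202032785 317.4737920496912 198.49468461577203 [[0.73, -0.4567, 0.5084, 0.0282], [-0.6832, -0.5087, 0.524, -0.4141], [0.0193, -0.7298, -0.6833, 0.7501], [0.0, 0.0, 0.0, 1.0]]
top 48.76174468749684 321.3228914736533 199.3202327514039 [[-0.0092, -0.9978, 0.0649, 0.42], [-0.9999, 0.01, 0.0128, 0.0481], [-0.0134, -0.0648, -0.9978, 1.1769], [0.0, 0.0, 0.0, 1.0]]
{'time': 0.1, 'qpos': [1.111, 0.351, 1.652, -0.0, 1.139, -0.085], 'joint_vel': [-0.002, -0.002, -0.001, 0.001, -0.001, -0.0], 'effort': [0.002, -49.802, -28.569, 0.07, 0.024, -0.0], 'eef_pos': [0.201, 0.512, 0.218], 'ee_rot': [[-0.931, 0.366, -0.0], [0.366, 0.931, -0.001], [0.0, -0.001, -1.0]], 'contact_force': [0.253, -0.185, -0.089], 'moment': [0.034, 0.017, 0.004], 'grip_force': 0.0, 'opening': 0.998}
```

View pics/scene0.png

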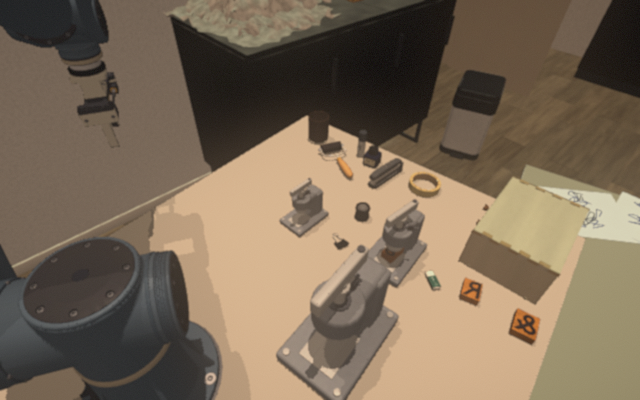

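View pics/top0.png

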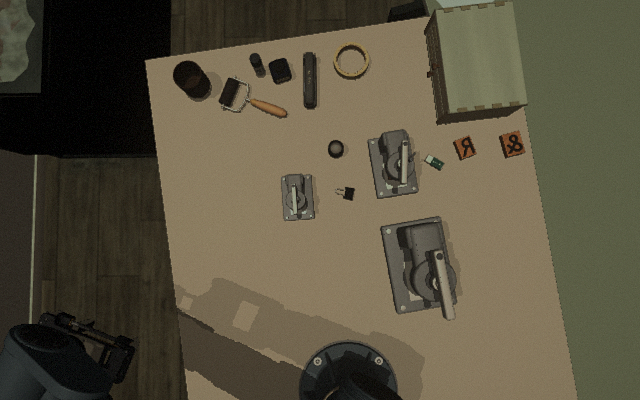

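Candidates for the press in the top picture are small (298,197), middle (393,163) and large (420,265). In the scene picture they are at (304,208), (400,243) and (340,315). I choose the middle one, because it has the letter on its bed, the clip to its left, the eraser to its right and the loupe behind left. I'll check it in one close crop.

```bash
python3 - <<'E'
import cv2,numpy as np
t=cv2.imread("pics/top0.png")[118:208,355:435]; s=cv2.imread("pics/scene0.png")[190:290,350:440]
g=lambda a:np.clip(255*(a/255.)**.6,0,255).astype(np.uint8)
a=cv2.resize(g(t),None,fx=5,fy=5,interpolation=cv2.INTER_CUBIC); b=cv2.resize(g(s),None,fx=4.4,fy=4.4,interpolation=cv2.INTER_CUBIC)
h=450; b=cv2.resize(b,(396,440)); b=cv2.copyMakeBorder(b,0,10,0,0,0)
cv2.imwrite("pics/crop0.png",np.hstack([a,b]))
E
```

```text
(no output)
```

View pics/crop0.png

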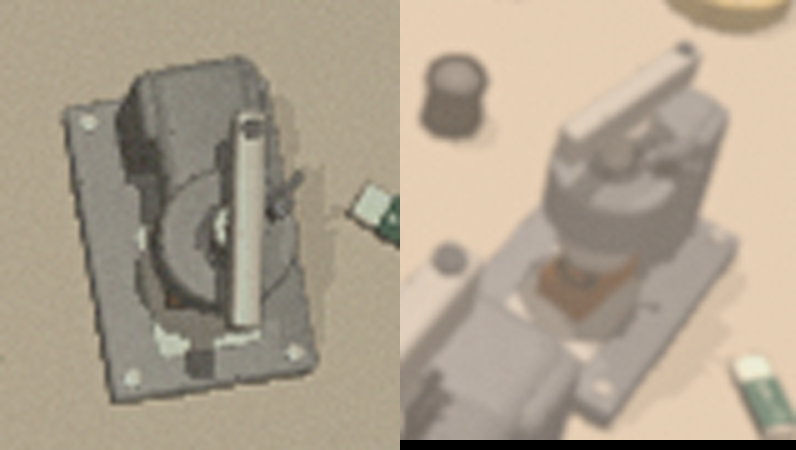

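The crop confirms the middle press. The bar's top face runs from about crop (250,112), the buttoned end, to (245,325). The pointer is at about (290,190), clockwise of the button, and the letter lies under the ram. Next I'll measure the bar.

```bash
cat > h.py <<'E'
import cv2,numpy as np
from cell import r
def cam(n,shape=400):
    i=r.camera_info(n); return shape/2/np.tan(np.radians(i["vertical_fov"])/2),i["cx"],i["cy"],np.array(i["cam_to_world"])
def ray(n,p,z):
    f,cx,cy,T=cam(n); d=T[:3,:3]@np.array([(p[0]-cx)/f,(p[1]-cy)/f,1]); o=T[:3,3]; return o+d*(z-o[2])/d[2]
def proj(n,X):
    f,cx,cy,T=cam(n); c=T[:3,:3].T@(np.array(X)-T[:3,3]); return np.array([f*c[0]/c[2]+cx,f*c[1]/c[2]+cy])
def bar(img,n,box,z=.182,thr=None):
    x0,y0,x1,y1=box; g=cv2.cvtColor(img[y0:y1,x0:x1],cv2.COLOR_BGR2GRAY)
    t=thr or cv2.threshold(g,0,255,cv2.THRESH_OTSU)[0]
    m=(g>t).astype(np.uint8); k,l,st,_=cv2.connectedComponentsWithStats(m)
    out=[]
    for j in range(1,k):
        if st[j,4]<60: continue
        ys,xs=np.nonzero(l==j); rc=cv2.minAreaRect(np.c_[xs+x0,ys+y0].astype(np.float32)); b=cv2.boxPoints(rc)
        out.append((st[j,4],b))
    return t,out
E
python3 - <<'E'
from h import *
im=cv2.imread("pics/top0.png")
for thr in (110,125,140):
    t,o=bar(im,"top",(395,136,412,188),thr=thr)
    for a,b in o: print(thr,a,np.round(b,1).tolist())
g=cv2.cvtColor(im,cv2.COLOR_BGR2GRAY); 
for y in (145,155,165,175,181,183,185): print(y,g[y,396:414])
C=np.array([405.,140.5]);D=np.array([404.,183.])
A,B=ray("top",C,.182),ray("top",D,.182); print(A,B,np.linalg.norm(A-B),(A+B)/2)
print("scene proj",proj("scene",A),proj("scene",B), "expect ends ~ (504?)")
for nm,p,q in(("bigbar",(437,252),(450,318)),):
    for z in(.2,.25): print(nm,z,ray("top",p,z),ray("top",q,z))
for p in((368,139),(410,131),(418,191),(378,198)): print("bed",ray("top",p,.018)[:2])
print("ptr",ray("top",(415,153),.14)[:2])
E
```

```text
110 180 [[402.0, 145.0], [406.0, 145.0], [406.0, 182.0], [402.0, 182.0]]
125 146 [[401.20001220703125, 182.0], [403.0, 145.0], [407.0, 145.1999969482422], [405.1000061035156, 182.1999969482422]]
140 95 [[402.0, 145.0], [405.0, 145.0], [405.0, 182.0], [402.0, 182.0]]
145 [ 85  88  79  80  62  44  89 143  59  68  77  98  61  75  83 105 109 104]
155 [ 88  88  85  40  38  53 115 159 145 142 129 110  74  60  59  55  57  55]
165 [ 51  39  97 152  46  56 126 147 148 137 127  86  76  76  76  88  90  88]
175 [ 97  92  46  46  39  69 138 156 146 138 120  64  75  57  60  79  78  79]
181 [ 73  70  55  52  37  80 156 151 145 139 119  67  80  81  82  76  82  77]
183 [69 75 71 66 36 36 51 57 73 79 84 77 93 98 92 79 80 78]
185 [ 72  71  94  99 159 162 155 157 151 146 143  90  93  87  88  76  77  73]
[ 0.61683431 -0.13069184  0.182     ] [ 0.51981516 -0.12635661  0.182     ] 0.0971159585331651 [ 0.56832474 -0.12852423  0.182     ]
scene proj [416.2847015  199.21283991] [387.86493693 218.83679454] expect ends ~ (504?)
bigbar 0.2 [ 0.36520458 -0.19218363  0.2       ] [ 0.2224276  -0.21660247  0.2       ]
bigbar 0.25 [ 0.36800858 -0.17988813  0.25      ] [ 0.23253895 -0.20305721  0.25      ]
bed [ 0.654462   -0.06237357]
bed [ 0.67458228 -0.17392572]
bed [ 0.51477055 -0.19135013]
bed [ 0.49739721 -0.08610326]
ptr [ 0.59499424 -0.16118021]
```

>>> {"op": "play_rows", "data": {"rows": [[-0.0412, -0.033, 0, 0, 0, 0, 0], [-0.0412, -0.033, 0, 0, 0, 0, 0], [-0.0412, -0.033, 0, 0, 0, 0, 0], [-0.0412, -0.033, 0, 0, 0, 0, 0], [-0.0412, -0.033, 0, 0, 0, 0, 0], [-0.0412, -0.033, 0, 0, 0, 0, 0], [-0.0412, -0.033, 0, 0, 0, 0, 0], [-0.0412, -0.033, 0, 0, 0, 0, 0], [-0.0412, -0.033, 0, 0, 0, 0, 0], [-0.0412, -0.033, 0, 0, 0, 0, 0]], "squeeze": 12}}

```text
time: 1.35
eef_pos: [0.4644, 0.0522, 0.2186]
ee_rot: [[-0.931, 0.366, -0.0], [0.366, 0.931, 0.0], [0.0, 0.0, -1.0]]
contact_force: [0.5, 1.5, -0.2]
opening: 1.001
grip_force: 0.0
```

>>> {"op": "play_rows", "data": {"rows": [[-0.0412, -0.033, 0, 0, 0, 0, 0], [-0.0412, -0.033, 0, 0, 0, 0, 0], [-0.0412, -0.033, 0, 0, 0, 0, 0], [-0.0412, -0.033, 0, 0, 0, 0, 0], [0, 0, 0, 0, 0, -0.165, 0], [0, 0, 0, 0, 0, -0.165, 0], [0, 0, 0, 0, 0, 0, 0]]}}

```text
time: 2.22
eef_pos: [0.5688, -0.1293, 0.2183]
ee_rot: [[-0.999, 0.046, -0.001], [0.046, 0.999, 0.0], [0.001, 0.0, -1.0]]
contact_force: [0.4, 0.4, -0.0]
opening: 1.005
grip_force: 0.0
```

```bash
python3 - <<'E'
from h import *
s=r.sense(); print({k:np.round(v,4).tolist() for k,v in s.items()})
print(np.degrees(np.arctan2(s["ee_rot"][1][0],s["ee_rot"][0][0])))
for n,b in (("scene",(330,130,490,290)),("top",(325,90,485,250))):
    im=r.get_image(n); cv2.imwrite(f"pics/{n}1f.png",im); x0,y0,x1,y1=b
    c=cv2.resize(im[y0:y1,x0:x1],(400,400),interpolation=cv2.INTER_CUBIC); c=(255*(c/255.)**.7).astype(np.uint8)
    a=c if n=="scene" else np.hstack([a,c])
cv2.imwrite("pics/c1.png",a)
E
```

```text
{'time': 2.225, 'qpos': [-0.3034, 0.4118, 1.5628, 0.0, 1.1677, -1.8281], 'joint_vel': [0.0057, -0.006, -0.0007, 0.0003, -0.0001, 0.0912], 'effort': [-0.2703, -53.4088, -29.0023, -0.0504, 0.0695, -1.429], 'eef_pos': [0.5688, -0.1293, 0.2183], 'ee_rot': [[-0.9989, 0.046, -0.0007], [0.046, 0.9989, 0.0003], [0.0007, 0.0002, -1.0]], 'contact_force': [0.3818, 0.4358, -0.0351], 'moment': [0.0506, 0.0179, -0.0425], 'grip_force': 0.0, 'opening': 1.0046}
177.36187063330183
```

View pics/c1.png

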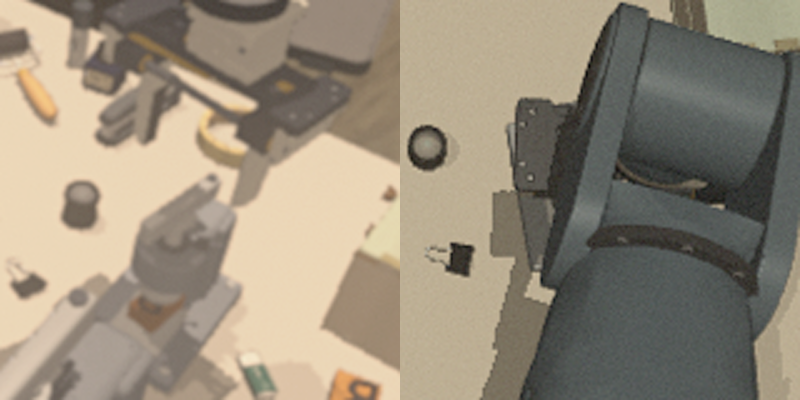

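The fingers straddle the bar (scene crop around (150,100) and (250,180)), so I'll descend and grip gently. A low squeeze also limits the torque.

>>> {"op": "play_rows", "data": {"rows": [[0, 0.0008, 0.022, 0, 0, 0, 0], [0, 0, 0.022, 0, 0, 0, 0], [0, 0, 0.022, 0, 0, 0, 0], [0, 0, 0, 0, 0, 0, 0.5], [0, 0, 0, 0, 0, 0, 0.7], [0, 0, 0, 0, 0, 0, 1], [0, 0, 0, 0, 0, 0, 1], [0, 0, 0, 0, 0, 0, 1], [0, 0, 0, 0, 0, 0, 1], [0, 0, 0, 0, 0, 0, 1]], "squeeze": 12}}

```text
time: 3.58
eef_pos: [0.569, -0.1285, 0.1526]
ee_rot: [[-0.999, 0.045, -0.0], [0.045, 0.999, -0.0], [0.0, -0.0, -1.0]]
contact_force: [-0.2, -1.0, 0.5]
opening: 0.298
grip_force: 0.0
```

```bash
cat > st.py <<'E'
from cell import r
import numpy as np
s=r.sense(); f=lambda k,d=3: np.round(s[k],d).tolist()
print("t",f("time"),"pos",f("eef_pos",4),"yaw",round(float(np.degrees(np.arctan2(s["ee_rot"][1][0],s["ee_rot"][0][0]))),2),"F",f("contact_force",1),"M",f("moment"),"q6",f("qpos")[5],"eff6",f("effort")[5],"grip",f("grip_force",1),"open",f("opening"))
E
python3 st.py
```

```text
t 3.575 pos [0.569, -0.1285, 0.1526] yaw 177.43 F [-0.2, -1.0, 0.5] M [0.064, 0.004, 0.005] q6 -1.828 eff6 0.001 grip 0.0 open 0.298
```

>>> {"op": "play_rows", "data": {"rows": [[0, 0, 0, 0, 0, 0, 1], [0, 0, 0, 0, 0, 0, 1], [0, 0, 0, 0, 0, 0, 1], [0, 0, 0, 0, 0, 0, 1], [0, 0, 0, 0, 0, 0, 1]]}}

```text
time: 4.2
eef_pos: [0.569, -0.1281, 0.1527]
ee_rot: [[-0.999, 0.045, -0.0], [0.045, 0.999, 0.001], [0.0, 0.001, -1.0]]
contact_force: [0.6, 5.5, 2.0]
opening: 0.251
grip_force: 12.0
```

```bash
python3 st.py
```

```text
t 4.2 pos [0.569, -0.1281, 0.1527] yaw 177.44 F [0.6, 5.5, 2.0] M [1.002, -0.007, 0.011] q6 -1.828 eff6 0.007 grip 12.0 open 0.251
```

>>> {"op": "play_rows", "data": {"rows": [[0, 0, 0, 0, 0, 0, 1], [0, 0, 0, 0, 0, 0, 1], [0, 0, 0, 0, 0, 0, 1], [0, 0, 0, 0, 0, 0, 1]]}}

```text
time: 4.7
eef_pos: [0.569, -0.128, 0.1527]
ee_rot: [[-0.999, 0.045, -0.0], [0.045, 0.999, 0.001], [0.0, 0.001, -1.0]]
contact_force: [0.3, 5.2, 1.9]
opening: 0.251
grip_force: 12.0
```

```bash
python3 st.py;  python3 - <<'E'
from h import *
im=r.get_image("scene"); x0,y0,x1,y1=350,130,470,250
c=cv2.resize(im[y0:y1,x0:x1],(600,600),interpolation=cv2.INTER_CUBIC); cv2.imwrite("pics/c2.png",(255*(c/255.)**.6).astype(np.uint8))
print(proj("scene",[.569,-.128,.182]),proj("scene",[.569,-.1164,.16]),proj("scene",[.569,-.14,.16]))
E
```

```text
t 4.7 pos [0.569, -0.128, 0.1527] yaw 177.44 F [0.3, 5.2, 1.9] M [1.047, -0.015, -0.001] q6 -1.828 eff6 0.007 grip 12.0 open 0.251
[402.48251375 208.47341391] [396.6589425  212.68758899] [405.04807781 218.26021049]
```

View pics/c2.png

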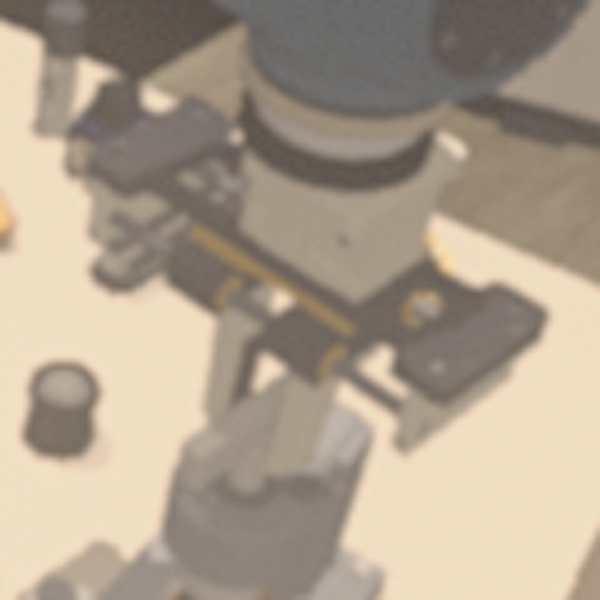

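Both fingers are at the bar (crop (230,370) and (300,410)), but there is a side force of 5 N. I'll centre on it and watch the opening.

>>> {"op": "play_rows", "data": {"rows": [[0, 0.001, 0, 0, 0, 0, 1], [0, 0, 0, 0, 0, 0, 1], [0, 0, 0, 0, 0, 0, 1]]}}

```text
time: 5.12
eef_pos: [0.5691, -0.1276, 0.1527]
ee_rot: [[-0.999, 0.045, 0.0], [0.045, 0.999, -0.0], [-0.0, -0.0, -1.0]]
contact_force: [-0.2, 3.1, 0.4]
opening: 0.246
grip_force: 12.0
```

```bash
python3 st.py
```

```text
t 5.125 pos [0.5691, -0.1276, 0.1527] yaw 177.43 F [-0.2, 3.1, 0.4] M [0.355, 0.058, 0.028] q6 -1.826 eff6 0.006 grip 12.0 open 0.246
```

>>> {"op": "play_rows", "data": {"rows": [[0, 0.001, 0, 0, 0, 0, 1], [0, 0, 0, 0, 0, 0, 1], [0, 0, 0, 0, 0, 0, 1]]}}

```text
time: 5.5
eef_pos: [0.5691, -0.1269, 0.1527]
ee_rot: [[-0.999, 0.045, 0.0], [0.045, 0.999, -0.001], [-0.0, -0.001, -1.0]]
contact_force: [-0.2, -3.5, 0.5]
opening: 0.248
grip_force: 12.0
```

```bash
python3 st.py
```

```text
t 5.5 pos [0.5691, -0.1269, 0.1527] yaw 177.43 F [-0.2, -3.5, 0.5] M [-0.702, 0.083, -0.045] q6 -1.825 eff6 -0.002 grip 12.0 open 0.248
```

>>> {"op": "play_rows", "data": {"rows": [[0, -0.0005, 0, 0, 0, 0, 1], [0, 0, 0, 0, 0, 0.035, 1], [0, 0, 0, 0, 0, 0.035, 1], [0, 0, 0, 0, 0, 0.035, 1], [0, 0, 0, 0, 0, 0.035, 1], [0, 0, 0, 0, 0, 0.035, 1], [0, 0, 0, 0, 0, 0.035, 1], [0, 0, 0, 0, 0, 0.035, 1], [0, 0, 0, 0, 0, 0.035, 1], [0, 0, 0, 0, 0, 0.035, 1]]}}

```text
time: 6.75
eef_pos: [0.569, -0.1269, 0.1525]
ee_rot: [[-0.935, 0.354, -0.0], [0.354, 0.935, 0.0], [0.0, 0.0, -1.0]]
contact_force: [0.4, -1.2, -1.7]
opening: 0.253
grip_force: 12.0
```

```bash
python3 st.py
```

```text
t 6.75 pos [0.569, -0.1269, 0.1525] yaw 159.25 F [0.4, -1.2, -1.7] M [-0.256, -0.131, 0.046] q6 -1.508 eff6 -0.41 grip 12.0 open 0.253
```

>>> {"op": "play_rows", "data": {"rows": [[0, 0, 0, 0, 0, 0.05, 1], [0, 0, 0, 0, 0, 0.05, 1], [0, 0, 0, 0, 0, 0.05, 1], [0, 0, 0, 0, 0, 0.05, 1], [0, 0, 0, 0, 0, 0.05, 1], [0, 0, 0, 0, 0, 0.05, 1]]}}

```text
time: 7.5
eef_pos: [0.569, -0.1267, 0.1523]
ee_rot: [[-0.788, 0.615, -0.0], [0.615, 0.788, 0.0], [0.001, 0.0, -1.0]]
contact_force: [0.5, -0.4, -3.4]
opening: 0.245
grip_force: 12.0
```

```bash
python3 st.py
```

```text
t 7.5 pos [0.569, -0.1267, 0.1523] yaw 142.03 F [0.5, -0.4, -3.4] M [-0.146, -0.261, 0.061] q6 -1.208 eff6 -0.603 grip 12.0 open 0.245
```

>>> {"op": "play_rows", "data": {"rows": [[0, 0, 0.0003, 0, 0, 0.05, 1], [0, 0, 0.0003, 0, 0, 0.05, 1], [0, 0, 0, 0, 0, 0.05, 1], [0, 0, 0.0001, 0, 0, 0.05, 1], [0, 0, 0, 0, 0, 0.05, 1], [0, 0, 0.0001, 0, 0, 0.05, 1], [0, 0, 0, 0, 0, 0.05, 1]]}}

```text
time: 8.38
eef_pos: [0.5693, -0.1266, 0.152]
ee_rot: [[-0.53, 0.848, 0.001], [0.848, 0.53, 0.001], [0.0, 0.001, -1.0]]
contact_force: [1.7, 0.5, -1.1]
opening: 0.252
grip_force: 12.0
```

```bash
python3 st.py
```

```text
t 8.375 pos [0.5693, -0.1266, 0.152] yaw 121.98 F [1.7, 0.5, -1.1] M [0.052, -0.236, 0.088] q6 -0.858 eff6 -0.587 grip 12.0 open 0.252
```

>>> {"op": "play_rows", "data": {"rows": [[0, 0, 0, 0, 0, 0.017, 1], [0, 0, 0, 0, 0, 0.017, 1], [0, 0, 0.0001, 0, 0, 0.017, 1], [0, 0, 0, 0, 0, 0.017, 1]]}}

```text
time: 8.88
eef_pos: [0.5692, -0.1268, 0.1519]
ee_rot: [[-0.472, 0.881, 0.0], [0.881, 0.472, 0.0], [-0.0, 0.0, -1.0]]
contact_force: [2.3, 3.9, 1.3]
opening: 0.25
grip_force: 12.0
```

```bash
python3 st.py
```

```text
t 8.875 pos [0.5692, -0.1268, 0.1519] yaw 118.19 F [2.3, 3.9, 1.3] M [0.463, -0.351, 0.067] q6 -0.791 eff6 -0.163 grip 12.0 open 0.25
```

>>> {"op": "play_rows", "data": {"rows": [[0, 0, 0, 0, 0, 0.017, 1], [0, 0, 0.0001, 0, 0, 0.017, 1], [0, 0, 0, 0, 0, 0.017, 1], [0, 0, 0, 0, 0, 0.017, 1], [0, 0, 0, 0, 0, 0.017, 1]]}}

```text
time: 9.5
eef_pos: [0.5692, -0.1269, 0.1518]
ee_rot: [[-0.396, 0.918, 0.0], [0.918, 0.396, 0.0], [-0.0, 0.0, -1.0]]
contact_force: [2.4, 3.0, 2.6]
opening: 0.25
grip_force: 12.0
```

```bash
python3 st.py
```

```text
t 9.5 pos [0.5692, -0.1269, 0.1518] yaw 113.31 F [2.4, 3.0, 2.6] M [0.637, -0.543, 0.053] q6 -0.706 eff6 -0.16 grip 12.0 open 0.25
```

>>> {"op": "play_rows", "data": {"rows": [[0, 0.0004, 0, 0, 0, 0.017, 1], [0, 0, 0, 0, 0, 0.017, 1], [0, 0, 0, 0, 0, 0.017, 1], [0, 0, 0, 0, 0, 0.017, 1], [0, 0, 0, 0, 0, 0.017, 1]]}}

```text
time: 10.12
eef_pos: [0.5694, -0.1269, 0.1517]
ee_rot: [[-0.316, 0.949, 0.0], [0.949, 0.316, -0.0], [-0.0, -0.0, -1.0]]
contact_force: [2.1, 3.2, 3.5]
opening: 0.248
grip_force: 12.0
```

```bash
python3 st.py
```

```text
t 10.125 pos [0.5694, -0.1269, 0.1517] yaw 108.44 F [2.1, 3.2, 3.5] M [0.448, -0.378, 0.009] q6 -0.621 eff6 -0.162 grip 12.0 open 0.248
```

```bash
cat >> st.py <<'E'
m=[s["moment"][2]]
for _ in range(4): r.get_image("top"); m.append(r.sense()["moment"][2])
print("Mz",np.round(m,3),"mean",np.mean(m).round(3))
E
echo
```

>>> {"op": "play_rows", "data": {"rows": [[0, 0, -0.0003, 0, 0, 0.017, 1], [0, 0, 0, 0, 0, 0.017, 1], [0, 0, 0, 0, 0, 0.017, 1], [0, 0, 0, 0, 0, 0.017, 1], [0, 0, 0, 0, 0, 0.017, 1]]}}

```text
time: 10.75
eef_pos: [0.5693, -0.1268, 0.1517]
ee_rot: [[-0.235, 0.972, -0.0], [0.972, 0.235, 0.0], [0.0, -0.0, -1.0]]
contact_force: [3.2, 2.5, -1.7]
opening: 0.247
grip_force: 12.0
```

```bash
python3 st.py
```

```text
t 10.75 pos [0.5693, -0.1268, 0.1517] yaw 103.57 F [3.2, 2.5, -1.7] M [0.469, -0.619, 0.019] q6 -0.536 eff6 -0.156 grip 12.0 open 0.247
Mz [ 0.019  0.037  0.042  0.021 -0.013] mean 0.021
```

>>> {"op": "play_rows", "data": {"rows": [[0, 0, 0, 0, 0, 0.017, 1], [0, 0, 0, 0, 0, 0.017, 1], [0, 0, 0, 0, 0, 0.017, 1], [0, 0, 0, 0, 0, 0.017, 1], [0, 0, 0, 0, 0, 0.017, 1]]}}

```text
time: 11.58
eef_pos: [0.5693, -0.1268, 0.1518]
ee_rot: [[-0.151, 0.988, -0.0], [0.988, 0.151, 0.0], [0.0, -0.0, -1.0]]
contact_force: [3.9, 2.8, -6.1]
opening: 0.248
grip_force: 12.0
```

```bash
python3 st.py
```

```text
t 11.575 pos [0.5693, -0.1268, 0.1518] yaw 98.7 F [3.9, 2.8, -6.1] M [0.481, -0.673, 0.038] q6 -0.451 eff6 -0.152 grip 12.0 open 0.248
Mz [0.038 0.063 0.043 0.063 0.023] mean 0.046
```

>>> {"op": "play_rows", "data": {"rows": [[0, 0.0003, 0.0003, 0, 0, 0.017, 1], [0, 0, 0, 0, 0, 0.017, 1], [0, 0, 0, 0, 0, 0.017, 1], [0, 0, 0, 0, 0, 0.017, 1], [0, 0, 0, 0, 0, 0.017, 1]]}}

```text
time: 12.4
eef_pos: [0.5696, -0.1267, 0.1516]
ee_rot: [[-0.067, 0.998, -0.0], [0.998, 0.067, 0.0], [0.0, -0.0, -1.0]]
contact_force: [1.8, 2.3, -3.8]
opening: 0.249
grip_force: 12.0
```

```bash
python3 st.py
```

```text
t 12.4 pos [0.5696, -0.1267, 0.1516] yaw 93.83 F [1.8, 2.3, -3.8] M [0.445, -0.278, 0.039] q6 -0.366 eff6 -0.156 grip 12.0 open 0.249
Mz [ 0.039 -0.019  0.069 -0.029  0.035] mean 0.019
```

>>> {"op": "play_rows", "data": {"rows": [[0, 0, 0.0001, 0, 0, 0.017, 1], [0, 0, 0, 0, 0, 0.017, 1], [0, 0, 0.0001, 0, 0, 0.017, 1], [0, 0, 0, 0, 0, 0.017, 1], [0, 0, 0, 0, 0, 0.017, 1]]}}

```text
time: 13.22
eef_pos: [0.5698, -0.1268, 0.1515]
ee_rot: [[0.018, 1.0, 0.0], [1.0, -0.018, -0.0], [-0.0, 0.0, -1.0]]
contact_force: [1.7, 3.1, -2.2]
opening: 0.25
grip_force: 12.0
```

```bash
python3 st.py
```

```text
t 13.225 pos [0.5698, -0.1268, 0.1515] yaw 88.96 F [1.7, 3.1, -2.2] M [0.434, -0.186, 0.102] q6 -0.281 eff6 -0.158 grip 12.0 open 0.25
Mz [0.102 0.074 0.057 0.098 0.092] mean 0.085
```

>>> {"op": "play_rows", "data": {"rows": [[0, 0, 0, 0, 0, 0.017, 1], [0, 0, 0, 0, 0, 0.017, 1], [0, 0, 0.0001, 0, 0, 0.017, 1]]}}

```text
time: 13.8
eef_pos: [0.5698, -0.1268, 0.1515]
ee_rot: [[0.069, 0.998, 0.0], [0.998, -0.069, -0.0], [-0.0, 0.0, -1.0]]
contact_force: [2.1, 2.9, -0.2]
opening: 0.249
grip_force: 12.0
```

```bash
python3 st.py
```

```text
t 13.8 pos [0.5698, -0.1268, 0.1515] yaw 86.03 F [2.1, 2.9, -0.2] M [0.489, -0.22, 0.062] q6 -0.229 eff6 -0.159 grip 12.0 open 0.249
Mz [0.062 0.038 0.015 0.051 0.048] mean 0.043
```

Torque is still at drag level, so I'll keep turning.

>>> {"op": "play_rows", "data": {"rows": [[0, 0, 0, 0, 0, 0.017, 1], [0, 0, 0, 0, 0, 0.017, 1], [0, 0, 0, 0, 0, 0.017, 1], [0, 0, 0, 0, 0, 0.017, 1], [0, 0, 0, 0, 0, 0.017, 1]]}}

```text
time: 14.62
eef_pos: [0.5698, -0.1268, 0.1514]
ee_rot: [[0.154, 0.988, 0.0], [0.988, -0.154, -0.0], [-0.0, 0.0, -1.0]]
contact_force: [2.0, 2.2, 0.3]
opening: 0.252
grip_force: 12.0
```

```bash
python3 st.py
```

```text
t 14.625 pos [0.5698, -0.1268, 0.1514] yaw 81.17 F [2.0, 2.2, 0.3] M [0.433, -0.374, 0.055] q6 -0.145 eff6 -0.159 grip 12.0 open 0.252
Mz [ 0.055  0.036  0.058  0.017 -0.001] mean 0.033
```

>>> {"op": "play_rows", "data": {"rows": [[0, 0, 0, 0, 0, 0.017, 1], [0, 0, 0, 0, 0, 0.017, 1], [0, 0, 0, 0, 0, 0.017, 1], [0, 0, 0, 0, 0, 0.017, 1], [0, 0, 0, 0, 0, 0.017, 1]]}}

```text
time: 15.45
eef_pos: [0.5698, -0.1268, 0.1513]
ee_rot: [[0.237, 0.972, 0.0], [0.972, -0.237, -0.0], [-0.0, 0.0, -1.0]]
contact_force: [3.8, 2.5, -1.0]
opening: 0.25
grip_force: 12.0
```

```bash
python3 st.py
```

```text
t 15.45 pos [0.5698, -0.1268, 0.1513] yaw 76.3 F [3.8, 2.5, -1.0] M [0.346, -0.531, 0.097] q6 -0.06 eff6 -0.158 grip 12.0 open 0.25
Mz [0.097 0.048 0.03  0.032 0.033] mean 0.048
```

>>> {"op": "play_rows", "data": {"rows": [[0, 0.0003, 0.0001, 0, 0, 0.017, 1], [0, 0, 0, 0, 0, 0.017, 1], [0, 0, 0, 0, 0, 0.017, 1], [0, 0, 0, 0, 0, 0.017, 1], [0, 0, 0, 0, 0, 0.017, 1]]}}

```text
time: 16.27
eef_pos: [0.57, -0.1268, 0.1512]
ee_rot: [[0.318, 0.948, -0.0], [0.948, -0.318, -0.0], [-0.0, -0.0, -1.0]]
contact_force: [2.7, 2.9, 0.8]
opening: 0.252
grip_force: 12.0
```

```bash
python3 st.py
```

```text
t 16.275 pos [0.57, -0.1268, 0.1512] yaw 71.43 F [2.7, 2.9, 0.8] M [0.461, -0.335, 0.119] q6 0.025 eff6 -0.16 grip 12.0 open 0.252
Mz [0.119 0.091 0.024 0.059 0.074] mean 0.073
```

>>> {"op": "play_rows", "data": {"rows": [[0, 0, 0, 0, 0, 0.017, 1], [0, 0, 0, 0, 0, 0.017, 1], [0, 0, 0, 0, 0, 0.017, 1], [0, 0, 0, 0, 0, 0.017, 1]]}}

```text
time: 16.98
eef_pos: [0.57, -0.1268, 0.1512]
ee_rot: [[0.382, 0.924, 0.0], [0.924, -0.382, 0.0], [0.0, 0.0, -1.0]]
contact_force: [3.2, 2.3, -0.3]
opening: 0.252
grip_force: 12.0
```

```bash
python3 st.py
```

```text
t 16.975 pos [0.57, -0.1268, 0.1512] yaw 67.53 F [3.2, 2.3, -0.3] M [0.464, -0.343, 0.07] q6 0.094 eff6 -0.159 grip 12.0 open 0.252
Mz [ 0.07   0.023  0.021  0.056 -0.014] mean 0.031
```

>>> {"op": "play_rows", "data": {"rows": [[0, 0, 0.0001, 0, 0, 0.017, 1], [0, 0, 0, 0, 0, 0.017, 1], [0, 0, 0, 0, 0, 0.017, 1], [0, 0, 0, 0, 0, 0.017, 1], [0, 0, 0, 0, 0, 0.017, 1]]}}

```text
time: 17.8
eef_pos: [0.57, -0.1269, 0.1511]
ee_rot: [[0.459, 0.888, 0.0], [0.888, -0.459, -0.0], [-0.0, 0.0, -1.0]]
contact_force: [3.0, 1.8, -0.1]
opening: 0.251
grip_force: 12.0
```

```bash
python3 st.py
```

```text
t 17.8 pos [0.57, -0.1269, 0.1511] yaw 62.66 F [3.0, 1.8, -0.1] M [0.485, -0.44, 0.134] q6 0.178 eff6 -0.159 grip 12.0 open 0.251
Mz [ 0.134 -0.002 -0.027  0.058  0.006] mean 0.034
```

>>> {"op": "play_rows", "data": {"rows": [[0, 0, 0, 0, 0, 0.017, 1], [0, 0, 0, 0, 0, 0.017, 1], [0, 0, 0, 0, 0, 0.017, 1], [0, 0, 0, 0, 0, 0.017, 1], [0, 0, 0, 0, 0, 0.017, 1]]}}

```text
time: 18.62
eef_pos: [0.5701, -0.1269, 0.1511]
ee_rot: [[0.533, 0.846, 0.0], [0.846, -0.533, -0.0], [-0.0, 0.0, -1.0]]
contact_force: [4.2, 1.1, -2.3]
opening: 0.253
grip_force: 12.0
```

```bash
python3 st.py
```

```text
t 18.625 pos [0.5701, -0.1269, 0.1511] yaw 57.8 F [4.2, 1.1, -2.3] M [0.247, -0.642, 0.191] q6 0.263 eff6 -0.085 grip 12.0 open 0.253
Mz [0.191 0.11  0.089 0.116 0.096] mean 0.12
```

The torque is climbing at 120° of turn, so I'll use small steps from here.

>>> {"op": "play_rows", "data": {"rows": [[0, 0, 0, 0, 0, 0.01, 1], [0, 0, 0, 0, 0, 0.01, 1]]}}

```text
time: 19.08
eef_pos: [0.5701, -0.127, 0.1511]
ee_rot: [[0.549, 0.836, 0.0], [0.836, -0.549, -0.0], [-0.0, 0.0, -1.0]]
contact_force: [5.9, 0.5, -3.4]
opening: 0.252
grip_force: 12.0
```

```bash
python3 st.py
```

```text
t 19.075 pos [0.5701, -0.127, 0.1511] yaw 56.68 F [5.9, 0.5, -3.4] M [0.031, -0.756, 0.199] q6 0.283 eff6 0.067 grip 12.0 open 0.252
Mz [0.199 0.131 0.179 0.15  0.131] mean 0.158
```

>>> {"op": "play_rows", "data": {"rows": [[0, 0, 0, 0, 0, 0.01, 1], [0, 0, 0, 0, 0, 0.01, 1]]}}

```text
time: 19.52
eef_pos: [0.5702, -0.1269, 0.1511]
ee_rot: [[0.566, 0.824, 0.0], [0.824, -0.566, -0.0], [0.0, 0.001, -1.0]]
contact_force: [5.6, 0.2, -4.3]
opening: 0.254
grip_force: 12.0
```

```bash
python3 st.py
```

```text
t 19.525 pos [0.5702, -0.1269, 0.1511] yaw 55.53 F [5.6, 0.2, -4.3] M [0.086, -0.818, 0.219] q6 0.303 eff6 0.098 grip 12.0 open 0.254
Mz [0.219 0.117 0.102 0.107 0.121] mean 0.133
```

>>> {"op": "play_rows", "data": {"rows": [[0, 0, 0, 0, 0, 0, 1], [0, 0, 0, 0, 0, 0, 1]], "squeeze": 16}}

```text
time: 19.98
eef_pos: [0.5701, -0.127, 0.1511]
ee_rot: [[0.566, 0.825, 0.0], [0.825, -0.566, -0.0], [-0.0, 0.0, -1.0]]
contact_force: [5.5, 0.3, -2.7]
opening: 0.249
grip_force: 16.0
```

```bash
python3 st.py
```

```text
t 19.975 pos [0.5701, -0.127, 0.1511] yaw 55.55 F [5.5, 0.3, -2.7] M [-0.062, -0.845, 0.116] q6 0.302 eff6 0.116 grip 16.0 open 0.249
Mz [0.116 0.09  0.061 0.075 0.145] mean 0.098
```

>>> {"op": "play_rows", "data": {"rows": [[0, 0, 0, 0, 0, 0.01, 1], [0, 0, 0, 0, 0, 0.01, 1]]}}

```text
time: 20.42
eef_pos: [0.5702, -0.1271, 0.1511]
ee_rot: [[0.582, 0.813, 0.0], [0.813, -0.582, -0.0], [-0.0, 0.001, -1.0]]
contact_force: [5.3, -0.1, -3.9]
opening: 0.247
grip_force: 16.0
```

```bash
python3 st.py
```

```text
t 20.425 pos [0.5702, -0.1271, 0.1511] yaw 54.4 F [5.3, -0.1, -3.9] M [-0.121, -0.864, 0.246] q6 0.323 eff6 0.131 grip 16.0 open 0.247
Mz [0.246 0.26  0.271 0.252 0.266] mean 0.259
```

Mz holds at about 0.26 N m, which is snug and below 0.32. I'll hold briefly, then back off a quarter turn, rising with the thread.

>>> {"op": "play_rows", "data": {"rows": [[0, 0, 0, 0, 0, 0, 1], [0, 0, 0, 0, 0, -0.08, 1], [0, 0, -0.0001, 0, 0, -0.08, 1], [0, 0, 0, 0, 0, -0.08, 1], [0, 0, -0.0001, 0, 0, -0.08, 1], [0, 0, 0, 0, 0, -0.08, 1], [0, 0, -0.0001, 0, 0, -0.08, 1], [0, 0, -0.0001, 0, 0, -0.08, 1], [0, 0, 0, 0, 0, -0.08, 1], [0, 0, -0.0001, 0, 0, -0.08, 1]]}}

```text
time: 21.88
eef_pos: [0.5696, -0.1267, 0.1516]
ee_rot: [[-0.101, 0.995, -0.001], [0.995, 0.101, 0.0], [0.001, -0.001, -1.0]]
contact_force: [2.7, 1.6, -1.2]
opening: 0.249
grip_force: 16.0
```

>>> {"op": "play_rows", "data": {"rows": [[0, 0, 0, 0, 0, -0.08, 1], [0, 0, -0.0001, 0, 0, -0.08, 1], [0, 0, 0, 0, 0, -0.08, 1], [0, 0, -0.0001, 0, 0, -0.08, 1], [0, 0, 0, 0, 0, -0.08, 1], [0, 0, -0.0001, 0, 0, -0.08, 1], [0, 0, -0.0001, 0, 0, -0.08, 1], [0, 0, 0, 0, 0, -0.08, 1], [0, 0, -0.0001, 0, 0, -0.08, 1], [0, 0, 0, 0, 0, -0.08, 1]]}}

```text
time: 23.12
eef_pos: [0.5693, -0.1269, 0.1522]
ee_rot: [[-0.784, 0.621, -0.002], [0.621, 0.784, 0.0], [0.001, -0.001, -1.0]]
contact_force: [0.1, -1.1, 1.2]
opening: 0.243
grip_force: 16.0
```

>>> {"op": "play_rows", "data": {"rows": [[0, 0, 0, 0, 0, -0.08, 1], [0, 0, 0, 0, 0, 0, 1], [0, 0, 0, 0, 0, 0, 1]]}}

```text
time: 23.5
eef_pos: [0.5696, -0.1269, 0.1523]
ee_rot: [[-0.829, 0.559, -0.001], [0.559, 0.829, -0.0], [0.001, -0.001, -1.0]]
contact_force: [-1.6, -0.2, 3.9]
opening: 0.248
grip_force: 16.0
```

```bash
python3 st.py
```

```text
t 23.5 pos [0.5696, -0.1269, 0.1523] yaw 145.99 F [-1.6, -0.2, 3.9] M [-0.015, 0.468, -0.005] q6 -1.276 eff6 -0.017 grip 16.0 open 0.248
Mz [-0.005 -0.003  0.026 -0.079 -0.028] mean -0.018
```

>>> {"op": "play_rows", "data": {"rows": [[0, 0, 0, 0, 0, 0, 0.7], [0, 0, 0, 0, 0, 0, 0.4], [0, 0, 0, 0, 0, 0, 0], [0, 0, 0, 0, 0, 0, 0], [0, 0, 0, 0, 0, 0, 0], [0, 0, 0, 0, 0, 0, 0], [0, 0, 0, 0, 0, 0, 0]]}}

```text
time: 24.58
eef_pos: [0.57, -0.1268, 0.1522]
ee_rot: [[-0.83, 0.558, 0.0], [0.558, 0.83, -0.0], [-0.0, 0.0, -1.0]]
contact_force: [0.1, 0.5, -0.7]
opening: 0.896
grip_force: 0.0
```

>>> {"op": "play_rows", "data": {"rows": [[0, 0, -0.02, 0, 0, 0, 0], [0, 0, -0.04, 0, 0, 0, 0], [0, 0, -0.04, 0, 0, 0, 0], [0.02, 0.04, 0, 0, 0, 0, 0], [0.02, 0.04, 0, 0, 0, 0, 0], [0.02, 0.04, 0, 0, 0, 0, 0], [0.02, 0.04, 0, 0, 0, 0, 0], [0.02, 0.04, 0, 0, 0, 0, 0], [0.02, 0.04, 0, 0, 0, 0, 0], [0, 0, 0, 0, 0, 0, 0]]}}

```text
time: 25.82
eef_pos: [0.6042, 0.1417, 0.2519]
ee_rot: [[-0.832, 0.555, -0.0], [0.555, 0.832, 0.0], [0.0, 0.0, -1.0]]
contact_force: [0.0, -0.8, 0.2]
opening: 1.002
grip_force: 0.0
```

```bash
python3 - <<'E'
from h import *
for n,b in (("scene",(350,180,450,280)),("top",(350,115,450,215))):
    im=r.get_image(n); cv2.imwrite(f"pics/{n}3f.png",im); x0,y0,x1,y1=b
    c=cv2.resize(im[y0:y1,x0:x1],(400,400),interpolation=cv2.INTER_CUBIC); c=(255*(c/255.)**.6).astype(np.uint8)
    a=c if n=="scene" else np.hstack([a,c])
cv2.imwrite("pics/c3.png",a); print(r.sense()["eef_pos"],r.sense()["opening"])
E
```

```text
[0.60415547 0.13917824 0.25196973] 0.9959921542220138
```

View pics/c3.png

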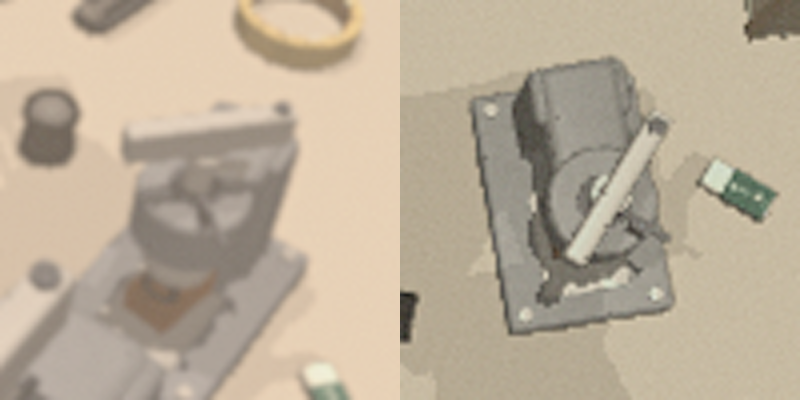

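The top crop shows the bar's buttoned end at (660,118), its other end at (575,258), and the pointer near (665,240). In the scene crop the needle runs from (195,190) to (215,235). I'll check the angle between the two.

```bash
python3 - <<'E'
from h import *
ax=np.array([.5697,-.1272]); P=lambda n,u,v:(350+u/4,(180 if n=="scene" else 115)+v/4)
A=ray("top",P("top",262,115),.182); B=ray("top",P("top",173,260),.182)
yb=np.degrees(np.arctan2(*(A-B)[1::-1])); print("bar",yb,(A+B)/2)
for n,u,v in (("top",266,240),("scene",215,235)):
  for z in(.127,.135):
    p=ray(n,P(n,u,v),z)[:2]-ax; print(n,z,"ptr",np.degrees(np.arctan2(p[1],p[0])),np.linalg.norm(p))
for a in(-115,-125,-135):
  X=[*(ax+.046*np.array([np.cos(np.radians(a)),np.sin(np.radians(a))])),.128]
  t=proj("top",X);s=proj("scene",X);print(a,(t-[350,115])*4,(s-[350,180])*4)
E
```

```text
bar -32.34937010646003 [ 0.56798708 -0.12828961  0.182     ]
top 0.127 ptr -123.2149295331672 0.046567182427879675
top 0.135 ptr -125.32662069142262 0.04575109971638796
scene 0.127 ptr -125.18850696015572 0.04207220633846587
scene 0.135 ptr -129.38179108749543 0.048678856496922385
-115 [270.69546986 229.62955582] [231.13425072 236.82617275]
-125 [264.2224173  241.28332176] [217.7508692  239.14333221]
-135 [255.78692366 251.62782094] [203.55458967 239.55869453]
```

The bar is at about -33° and the pointer at about -125°, so the bar stands about 92° back from where the screw bottomed. I'll hand in.

```bash
python3 -c "
from cell import r
print(r.close_job())"
```

```text
the job is handed in; nothing more can be done
None
```

I turned the screw in until it bottomed (about 0.26 N m held for roughly 0.35 s, slightly above the 0.2–0.24 snug range but below the 0.32 limit), backed it off about 92° from the pointer, released it and handed the job in; the result was not reported back.

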